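# Polishing pass: roll a bamboo tube under a hand float and stop it on the line

## Task

Take the wooden hand float from its rest by its handle, bring it down flat on top of the bamboo tube and, pressing steadily with roughly 10 newtons (never more than 20), roll the tube over the felt of the polishing board until it lies on the inlaid line, parallel to it. Never let the tube run free and never touch it with the fingers. Then lift the float away so that the tube stays on the line, lay the float flat on its rest again and let go; leave the wax block on the board's rim and the small tool beside the rest where they are.

Things in the scene. Friction and masses are not known exactly. Their poses are not given: they have to be found in the camera images.
- board_top (a point): Middle of the polishing board's felt, at the level of its flat parts. z is up; rolling goes along its y (+ or -). Felt 140 mm (x) by 300 mm (y), 22 mm over the table. It is crowned by 2 to 3 mm across the middle (|y| below about 32 mm): the tube climbs and descends, so a level path does not keep the pressure. Contact is hard: 1 mm of height makes some 10 N or more.
- board: Fixed wooden base of the polishing board, 200 mm (its x) by 320 mm (its y) by 16 mm. Origin at the centre of its underside, on the table.
- line: Pale inlaid line 3 mm wide and 150 mm long across the felt with a brass tab at each end, on the other side of the crown from the tube, 80 to 120 mm from it. Origin at its middle on the felt surface; the line runs along its x, which is along the board's x.
- tube_center (a point): Bamboo tube 50 mm in diameter and 110 mm long, about 0.2 kg, lying on the felt with its axis across the board. Point at its centre, 25 mm over the felt; x runs along its axis (y and z turn as it rolls). It rolls half as far as the flat sole of the float on it travels. The felt's resistance to rolling keeps it where it is left on the flat parts.
- float_handle (a point): Hand float: flat wooden slab 90 mm (x) by 170 mm (y) by 14 mm, about 0.2 kg, with an upright bar handle on its middle, 70 mm long along x, 26 mm thick along y (grip it across y), 50 mm tall. Point at the handle's centre: 39 mm above the sole (the slab's underside), 25 mm above the slab's top, 25 mm below the handle's top. z is up.
- rest: Fixed cork rest, 120 mm (its x) by 190 mm (its y) by 6 mm, on which the float lies at the start with about the same yaw. Origin at the centre of its underside, on the table.
- wax: Bystander: pale wax block 22 by 36 by 16 mm on the board's rim. Origin at its underside; leave it alone.
- knife: Bystander: small hand tool 150 mm long beside the rest. Origin at its underside; leave it alone.
There are look-alikes about, which are no part of the job. There is more than one size of the part that bears tube_center; the job needs the middle-sized. Of the things shaped like the rest, the cork one is meant.

How it is judged (in metres and radians):
On the way, in this order (a step that is already met when the one before it is completed fails the run):
1. the float presses on the tube with at least 4 N before the tube has rolled (contact force between float and tube above 4 N and distance of tube_center from where it was at the start of the episode below 0.015 m), for 0.2 s.
2. the tube goes over the middle of the board pressed with at least 4 N (contact force between float and tube above 4 N and y of tube_center in the frame of board_top between -0.012 and 0.012 m), for 0.2 s.
3. the tube is stopped on the line (within 7 mm), pressed with at least 4 N (contact force between float and tube above 4 N and linear speed of tube below 0.02 m/s and y of tube_center in the frame of line between -0.007 and 0.007 m), for 0.2 s.
At the end, for the whole second after the job is handed in: The tube lies still on the felt with its axis within 7 mm of the line and within 0.12 rad (7 degrees) of parallel to it, its centre within 20 mm of the line's middle sideways; the float lies still, flat on its rest, its centre within 35 mm of the rest's centre (y of tube_center in the frame of line between -0.007 and 0.007 m and x of tube_center in the frame of line between -0.02 and 0.02 m and z of tube_center in the frame of line below 0.028 m and angle between the x axis of tube_center and the x axis of line, either way round below 0.12 rad and linear speed of each of tube, float below 0.01 m/s and horizontal distance between float_handle and rest below 0.035 m and height (world z) of float_handle below 0.049 m and angle between float_handle's own z axis and vertical below 0.08 rad); the robot touches nothing.
It fails at once if the float presses on the tube with more than 20 N (contact force between float and tube above 20 N).
It fails at once if the tube runs free: it rolls faster than 30 mm/s while the float presses on it with less than 1 N (linear speed of tube above 0.03 m/s and contact force between float and tube below 1 N).
It fails at once if the fingers touch the tube (contact force between the fingers and tube above 0.5 N).
It fails at once if the wax block or the small tool beside the rest is shoved more than 25 mm (distance of any of wax, knife from where it was at the start of the episode above 0.025 m).
It also fails if it takes over 72 s, if anything falls off the work surface, if the arm or the gripper's body presses on something with over 40 N, if the wrist force passes 120 N, or if a joint passes its speed limit or range.

## Robot

A 6-joint arm with a two-finger parallel gripper is mounted at the origin on the work surface. World frame = base frame: x ahead of the robot, y to its left, z up, the work surface at z = 0. Lengths are in mm, angles in degrees, forces in N, time in s.
With the tool pointing down it reaches from about 300 to 850 mm from the base axis. Payload 4.2 kg.
Tool frame: the origin (TCP) lies on the mounting face of the last link; the fingertips stand 191 mm ahead of it and the grasp point (between the pads) lies 172 mm ahead of it; z points along the fingers, y is the direction in which the jaws open and shut (so a half turn about z gives the same grasp; the last joint's range is limited). The gripper opens to 91 mm and grips with 3 to 60 N. Pads are 32 mm wide; open, the fingers measure 118 mm over their backs; the gripper's body (76 mm by 178 mm) begins 60 mm behind the grasp point.
Start: joints at [-74.37, 18.312, 89.639, -0, 72.044, -1.146], TCP at [165.963, -550.526, 404.776] pointing down, gripper open.
Joint ranges: [-177.97, 177.97], [-48.28, 115.42], [12.27, 149.76], [-77.06, 257.06], [2.81, 150.46], [-146.56, 146.56]. Speed limits (degrees/s): [147.25, 147.25, 180, 180, 180, 180].

## Interface

Orientations are given as [roll, pitch, yaw] about the fixed x, y, z axes, in that order (R = Rz(yaw) Ry(pitch) Rx(roll)).
In Python, from workcell import env gives the robot as it stands.
- The arm moves only by the shell command python3 -m handwheel 'ROWS' [FORCE]. ROWS is JSON, a list of rows, each an object with "gripper": the opening in per cent of the stroke, from 0 (shut) to 100 (fully open); "travel": the shift along the tool's x, y, z in m, a list of three; "twist": the turn about the tool's z in rad. In form: [{"gripper": gripper, "travel": [x, y, z], "twist": twist}, ...]. A call has 1 to 5 rows; each row shifts and turns the commanded pose from where the row before left it, along the tool's axes as they then stand; what a row does not reach is not made up. A row lasts 1/12 s, in which the tool goes at most 41.7 mm and 7.16 degrees, less where a joint would pass 70% of its speed; a pose out of reach is approached as far as the arm can. A call with a gripper value outside its range is refused whole. The fingers move at their own pace and stop on an object; FORCE is the grip in N (left out, the last holds). Time passes only in rows, so rows that do not move let the fingers close. It gives the time, the measured TCP pose, the force and the opening at its end, in the units of the state.
- env.state(): the state, without advancing time (a new reading comes with each control period).
- env.grab_frame(name): name is "side" or "top" or "wrist"; returns a dict with "frame" (384x512x3 uint8, red, green, blue), "intrinsics" (3x3 intrinsics, pixels), "extrinsics" (4x4, takes a point from camera to world coordinates). Camera axes: x right, y down, z forward; pixel columns grow to the right and rows downward; lengths in mm; the calibration is good to about 2 mm. The wrist camera is an equidistant fisheye: a pixel r from the principal point sees the ray r / f radians off the axis. A picture is of the moment at which its call begins. There is no depth.
- env.job_done(): hands the job in, once; it reports no verdict.
Trained networks look in the newest picture that a camera, given by its name, has taken for a name from the list of things; names that differ only in an ending like _2 or _b are one class to them, and where a whole thing is asked for, a point or a joint stands for the part that bears it (a point fixed in the world has none). Each returns a list of dicts, best first, with "confidence" (0 to 1); they miss things now and then, are a little off and sometimes report something else, mostly with a low value. They report only what shows in the picture. A call takes as long as a camera call. They do not tell look-alikes from the thing itself.
- env.trace(camera, thing): "pixels" (384x512 bool, what is visible of it) and "uv" ([column, row] in pixels, amid what is visible of it).
- env.pinpoint(camera, thing): "uv" ([column, row] in pixels: a listed point, or the origin of a listed thing).
The state is a dict: "time_s": time; "qpos": joint angles; "qvel": joint speeds; "effort": joint torques, N m; "ee_pos": TCP position; "ee_rot": TCP orientation; "force": force on the tool from outside, world axes, zero at the start; "torque": the same for the moment, N m; "gripper_width": finger opening in mm.
Only numpy, scipy, OpenCV 4.12 (cv2) and the standard library are available. Lean on these libraries where they do the work, as an engineer would, in place of code of your own. Each camera call takes 0.05 s, during which the arm holds its last target. There are 200 camera calls.

## Working session

There is one attempt and no reset: what is moved stays moved. The work goes in short steps, Python scripts to look and compute and a shell command to move; the robot and the scene stay as the last step left them, time stands still between calls to the robot, and variables do not carry over. Pictures are saved under pics/ and viewed, about 8 in all and at most 12, crops included, and the job is handed in when it is done.

```bash
mkdir -p pics; ls
cat > h.py <<'E'
import numpy as np, cv2
from workcell import env
def ray(f,uv,fish=False):
    K=np.array(f["intrinsics"]);T=np.array(f["extrinsics"])
    p=np.array([(uv[0]-K[0,2])/K[0,0],(uv[1]-K[1,2])/K[1,1]])
    if fish:
        r=np.linalg.norm(p); d=np.array([*(p/max(r,1e-9)*np.sin(r)),np.cos(r)])
    else: d=np.array([*p,1.])
    return T[:3,3],T[:3,:3]@d
def at(f,uv,z,fish=False):
    o,d=ray(f,uv,fish); return (o+d*(z-o[2])/d[2])[:3]
def save(f,n): cv2.imwrite("pics/"+n,f["frame"][...,::-1])
E
python3 - <<'E'
from h import *
np.set_printoptions(precision=1,suppress=True)
Z=dict(board_top=22,board=0,line=22,tube_center=47,float_handle=45,rest=0,wax=16,knife=0)
ims=[]
for c in("top","side"):
    f=env.grab_frame(c);ims.append(f["frame"]); print(c,f["extrinsics"][:3])
    for t,z in Z.items():
        for d in env.pinpoint(c,t)[:4]: print(c,t,round(d["confidence"],2),np.array(d["uv"]),at(f,d["uv"],z))
    for t in("tube_center","rest","line","float_handle"):
        for d in env.trace(c,t)[:4]:
            m=d["pixels"].astype(np.uint8); r=cv2.minAreaRect(cv2.findNonZero(m)); 
            P=np.array([at(f,p,Z[t])[:2] for p in cv2.boxPoints(r)])
            print(c,"trace",t,round(d["confidence"],2),np.array(d["uv"]),int(m.sum()),P.ravel())
for n,i in zip(("top","side"),ims): cv2.imwrite(f"pics/{n}1.png",cv2.resize(i[...,::-1],(768,576)))
print(env.state())
E
```

```text
pics
top [[   0.    -1.     0.1  353.9]
 [  -1.    -0.     0.   -21.4]
 [  -0.    -0.1   -1.  1272.8]]
top board_top 0.61 [222.6 173.7] [586.9 111.   22. ]
top board 0.69 [223.3 179.7] [573.4 110.9   0. ]
top line 0.5 [241.4 173. ] [589.3  57.7  22. ]
top tube_center 0.94 [207.4 174.9] [578.5 150.6  47. ]
top tube_center 0.73 [182.   93.6] [813.7 229.5  47. ]
top tube_center 0.62 [133.2 182.6] [555.3 356.7  47. ]
top float_handle 0.88 [354.4 203.1] [ 503.2 -255.5   45. ]
top rest 0.6 [350.7 297.4] [ 246. -249.    0.]
top wax 0.57 [214.7 145.9] [669.  136.2  16. ]
top knife 0.58 [386.5 198.5] [ 522.6 -355.3    0. ]
top trace tube_center 0.85 [179.2  92.8] 1321 [834.6 318.3 863.2 162.4 790.3 148.5 762.  303.1]
top trace tube_center 0.83 [207.7 174.3] 766 [633.6 192.1 639.4 140.8 519.6 125.6 513.9 176.2]
top trace tube_center 0.58 [133.1 183. ] 403 [525.5 378.7 608.7 366.5 601.3 328.3 518.2 340.9]
top trace tube_center 0.4 [384.1 185.9] 284 [ 587.  -311.4  595.2 -338.9  484.6 -366.8  476.6 -339.7]
top trace rest 0.76 [371.6 216.9] 760 [ 583.7 -191.1  602.1 -312.   411.7 -334.2  393.7 -2
[... 1536 characters left out ...]
.2  138.5 -231.4  340.  -146.5]
side trace line 0.71 [233.4 227.9] 44 [676.5  70.7 678.4  63.  497.8  45.3 497.1  53. ]
side trace float_handle 0.94 [281.6 148.3] 1434 [ 598.6 -305.6  420.2 -336.1  413.2 -177.1  573.  -150.3]
side trace float_handle 0.58 [192.2 247.3] 187 [672.2 167.1 673.3 122.  647.5 127.8 647.5 172.3]
{'time_s': 1.3, 'qpos': array([-74.4,  18.3,  89.6,   0. ,  72. ,  -1.1]), 'qvel': array([ 0. , -0. , -0. ,  0. , -0. ,  0.1]), 'effort': array([ -0. , -41.2, -23.2,   0.1,   0. ,  -0. ]), 'ee_pos': array([ 166. , -550.5,  404.8]), 'ee_rot': array([180. ,  -0. ,  16.8]), 'force': array([ 0.1, -0.3,  0.6]), 'torque': array([-0.,  0.,  0.]), 'gripper_width': 91.20036262487035}
```

View pics/top1.png

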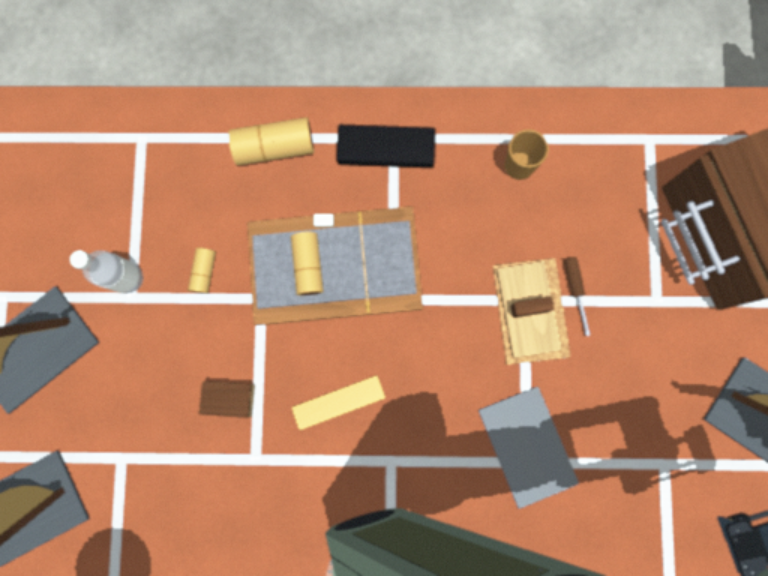

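View pics/side1.png

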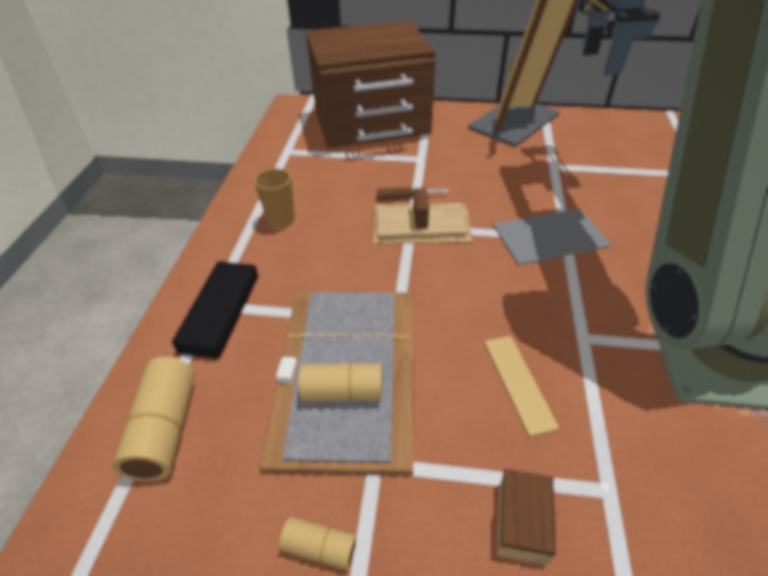

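The top view shows the float at (530,308) on the cork rest, with the knife just right of it. The board carries the mid-sized tube at (307,263), the line at (364,262) and the wax at (323,220). The side view agrees. Next I go over the board with the wrist camera to refine these.

```bash
R='x'; 
python3 -m handwheel '[{"gripper":100,"travel":[0.0295,-0.0253,0],"twist":0},{"gripper":100,"travel":[0.0295,-0.0253,0],"twist":0},{"gripper":100,"travel":[0.0295,-0.0253,0],"twist":0},{"gripper":100,"travel":[0.0295,-0.0253,0],"twist":0},{"gripper":100,"travel":[0.0295,-0.0253,0],"twist":0}]'
python3 -m handwheel '[{"gripper":100,"travel":[0.0295,-0.0253,0],"twist":0},{"gripper":100,"travel":[0.0295,-0.0253,0],"twist":0},{"gripper":100,"travel":[0.0295,-0.0253,0],"twist":0},{"gripper":100,"travel":[0.0295,-0.0253,0],"twist":0},{"gripper":100,"travel":[0.0295,-0.0253,0],"twist":0}]'
python3 -m handwheel '[{"gripper":100,"travel":[0.0295,-0.0253,0],"twist":0},{"gripper":100,"travel":[0.0295,-0.0253,0],"twist":0},{"gripper":100,"travel":[0.0295,-0.0253,0],"twist":0},{"gripper":100,"travel":[0.0295,-0.0253,0],"twist":0},{"gripper":100,"travel":[0.0295,-0.0253,0],"twist":0}]'
python3 -m handwheel '[{"gripper":100,"travel":[0.0295,-0.0253,0],"twist":0},{"gripper":100,"travel":[0.0295,-0.0253,0],"twist":0},{"gripper":100,"travel":[0.0295,-0.0253,0],"twist":0},{"gripper":100,"travel":[0.0295,-0.0253,0],"twist":0},{"gripper":100,"travel":[0.0,0,0],"twist":0}]'
cat >> h.py <<'E'
np.set_printoptions(precision=1,suppress=True)
def edges(f,m,z,fish=True):
    """world min-area rectangle of a mask at height z: centre, sizes, direction of the long side (deg)"""
    c=max(cv2.findContours(m.astype(np.uint8),0,cv2.CHAIN_APPROX_NONE)[0],key=len)[:,0]
    P=np.array([at(f,p,z,fish)[:2] for p in c],np.float32)
    (cx,cy),_,_=r=cv2.minAreaRect(P); b=cv2.boxPoints(r); e=[b[1]-b[0],b[2]-b[1]]
    L=max(e,key=np.linalg.norm); return np.array([cx,cy,*sorted(map(np.linalg.norm,e)),np.degrees(np.arctan2(L[1],L[0]))%180])
E
cat > look.py <<'E'
from h import *; import sys
f=env.grab_frame("wrist"); cv2.imwrite("pics/"+sys.argv[1],cv2.resize(f["frame"][...,::-1],(768,576)))
Z=dict(board_top=22,board=16,line=22,tube_center=47,float_handle=45,rest=6,wax=32,knife=5)
for t in sys.argv[2:]:
    for d in env.pinpoint("wrist",t)[:3]: print("pin",t,round(d["confidence"],2),np.array(d["uv"]),at(f,d["uv"],0 if t in("board","rest","knife") else Z[t],True))
    for d in env.trace("wrist",t)[:3]: print("trace",t,round(d["confidence"],2),np.array(d["uv"]),edges(f,d["pixels"],Z[t]))
s=env.state();print(s["time_s"],s["ee_pos"],s["ee_rot"],s["force"],s["qpos"])
E
python3 look.py w1.png board_top board line tube_center wax
```

```text
time_s: 1.72
ee_pos: [271.2, -385.3, 404.8]
ee_rot: [180.0, -0.0, 16.7]
force: [0.2, -0.5, -0.8]
gripper_width: 91.1
time_s: 2.13
ee_pos: [375.9, -221.4, 405.1]
ee_rot: [180.0, -0.0, 16.8]
force: [0.0, -0.3, -0.4]
gripper_width: 91.1
time_s: 2.55
ee_pos: [480.7, -57.5, 405.0]
ee_rot: [180.0, -0.0, 16.8]
force: [1.0, -0.9, 0.6]
gripper_width: 90.9
time_s: 2.97
ee_pos: [566.7, 76.4, 404.3]
ee_rot: [-179.9, -0.2, 17.1]
force: [1.1, 0.4, 0.5]
gripper_width: 91.3
pin board_top 0.64 [233.5 153.5] [584.1 112.9  22. ]
pin board_top 0.32 [192.2 148.9] [575.1 164.   22. ]
trace board_top 0.64 [253.3 151. ] [585.2 112.3 197.8 313.1  95.6]
pin board 0.6 [234.2 150.3] [585.4 114.1   0. ]
trace board 0.58 [251.8 150.6] [584.  112.3 200.9 320.1  95.8]
pin line 0.78 [278.  161.6] [590.6  57.7  22. ]
pin line 0.73 [235.3 154.5] [583.6 110.4  22. ]
trace line 0.87 [278.  186.6] [555.2  51.7   3.5  27.8   6.8]
pin tube_center 0.77 [ 65.4 118.5] [573.2 340.1  47. ]
pin tube_center 0.75 [191.8 149.2] [578.7 159.8  47. ]
trace tube_center 0.78 [190.5 149.9] [575.3 159.4  51.7 117.4   7.4]
trace tube_center 0.59 [ 66.1 114.9] [572.8 342.9  43.   83.9 172.7]
pin wax 0.74 [240.7  82.1] [669.4 128.9  32. ]
trace wax 0.61 [238.5  83.4] [667.2 132.2  23.8  36.9  88.8]
3.5167 [563.6  70.8 405. ] [180.   -0.   16.7] [-0.1 -0.1  0.1] [ 6.  17.7 90.5 -0.  71.8 79.3]
```

```bash
python3 -m handwheel '[{"gripper":100,"travel":[0.013,-0.0257,0.02],"twist":0},{"gripper":100,"travel":[0.013,-0.0257,0.02],"twist":0},{"gripper":100,"travel":[0.013,-0.0257,0.02],"twist":0},{"gripper":100,"travel":[0,0,0],"twist":0.1},{"gripper":100,"travel":[0,0,0],"twist":0.09}]'
python3 -m handwheel '[{"gripper":100,"travel":[0,0,0],"twist":0},{"gripper":100,"travel":[0,0,0],"twist":0},{"gripper":100,"travel":[0,0,0],"twist":0}]'
python3 look.py w2.png board_top board line tube_center wax; python3 -c "
from h import *
print(env.grab_frame('wrist')['extrinsics'])"
```

```text
time_s: 3.93
ee_pos: [578.7, 157.8, 342.9]
ee_rot: [180.0, 0.2, 5.7]
force: [-0.7, -0.1, 0.6]
gripper_width: 91.3
time_s: 4.18
ee_pos: [579.0, 156.2, 345.1]
ee_rot: [180.0, -0.0, 6.0]
force: [-0.7, -0.3, 0.7]
gripper_width: 91.5
pin board_top 0.64 [298.  183.5] [585.2 113.8  22. ]
trace board_top 0.89 [305.8 156. ] [597.7 114.8 169.9 312.1  96. ]
pin board 0.87 [295.2 177.8] [586.7 114.2   0. ]
pin line 0.82 [352.9 184.8] [590.4  53.2  22. ]
pin line 0.73 [292.6 182.2] [586.  119.7  22. ]
trace line 0.76 [353.4 139.3] [654.3  64.    6.7  62.4   6.3]
pin tube_center 0.72 [ 84.4 174.5] [577.9 342.2  47. ]
pin tube_center 0.6 [254.8 189.1] [580.5 158.8  47. ]
trace tube_center 0.87 [253.5 188.2] [577.4 159.   49.7 115.    7.7]
trace tube_center 0.59 [ 85.4 173.8] [575.2 345.3  40.   84.9 171.7]
pin wax 0.79 [288.2 100.3] [668.9 135.4  32. ]
trace wax 0.63 [288.2 102. ] [667.6 133.2  22.5  37.2  89.2]
4.7333 [578.9 156.5 344.7] [180.   -0.    5.9] [ 0.   0.  -0.2] [14.  22.9 91.6 -0.  65.5 98.1]
[[  0.1  -1.   -0.2 648.7]
 [ -1.   -0.1  -0.  164.9]
 [ -0.    0.3  -1.  324.2]
 [  0.    0.    0.    1. ]]
```

View pics/w2.png

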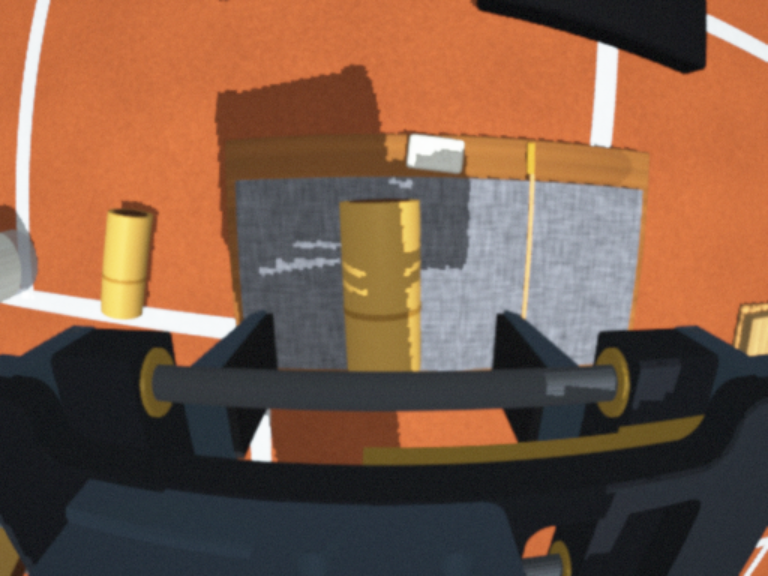

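The wrist view shows the tube (top end about (380,200)) and the line (about (530,250)) with its tab at (531,160). That gives tube y≈159, line y≈56, and about 6° board yaw. On to the float.

```bash
python3 -m handwheel '[{"gripper":100,"travel":[-0.0108,0.0366,0],"twist":0},{"gripper":100,"travel":[-0.0108,0.0366,0],"twist":0},{"gripper":100,"travel":[-0.0108,0.0366,0],"twist":0},{"gripper":100,"travel":[-0.0108,0.0366,0],"twist":0},{"gripper":100,"travel":[-0.0108,0.0366,0],"twist":0}]' >/dev/null
python3 -m handwheel '[{"gripper":100,"travel":[-0.0108,0.0366,0],"twist":0},{"gripper":100,"travel":[-0.0108,0.0366,0],"twist":0},{"gripper":100,"travel":[-0.0108,0.0366,0],"twist":0},{"gripper":100,"travel":[-0.0108,0.0366,0],"twist":0},{"gripper":100,"travel":[-0.0108,0.0366,0],"twist":0}]' >/dev/null
python3 -m handwheel '[{"gripper":100,"travel":[-0.0108,0.0366,0],"twist":0},{"gripper":100,"travel":[0,0,0],"twist":-0.12},{"gripper":100,"travel":[0,0,0],"twist":-0.12},{"gripper":100,"travel":[0,0,0],"twist":-0.12},{"gripper":100,"travel":[0,0,0],"twist":-0.12}]' >/dev/null
python3 -m handwheel '[{"gripper":100,"travel":[0,0,0],"twist":-0.12},{"gripper":100,"travel":[0,0,0],"twist":-0.12},{"gripper":100,"travel":[0,0,0],"twist":-0.12},{"gripper":100,"travel":[0,0,0],"twist":-0.12},{"gripper":100,"travel":[0,0,0],"twist":-0.12}]' >/dev/null
python3 -m handwheel '[{"gripper":100,"travel":[0,0,0],"twist":-0.12},{"gripper":100,"travel":[0,0,0],"twist":-0.12},{"gripper":100,"travel":[0,0,0],"twist":-0.12},{"gripper":100,"travel":[0,0,0],"twist":-0.12},{"gripper":100,"travel":[0,0,0],"twist":0}]'
python3 -m handwheel '[{"gripper":100,"travel":[0,0,0],"twist":0}]'
python3 look.py w3.png float_handle rest knife; python3 -c "
from h import *
print(env.grab_frame('wrist')['extrinsics'])"
```

```text
time_s: 6.87
ee_pos: [502.1, -256.1, 344.8]
ee_rot: [-180.0, 0.0, 95.4]
force: [0.6, -0.3, 0.9]
gripper_width: 91.0
time_s: 6.95
ee_pos: [502.1, -256.1, 344.8]
ee_rot: [180.0, 0.0, 95.1]
force: [-0.0, -0.4, 0.0]
gripper_width: 91.2
pin float_handle 0.75 [257.4 186.6] [ 502.7 -250.8   45. ]
trace float_handle 0.6 [258.2 181.4] [ 501.9 -252.5   92.9  157.     9.7]
pin rest 0.64 [ 60.4 161.1] [ 248.3 -249.3    0. ]
trace rest 0.95 [243.5 140.7] [ 497.6 -239.9   80.6  190.2    7.9]
trace rest 0.76 [ 70.2 161. ] [ 250.5 -249.9  120.7  191.8   22.1]
7.3 [ 502.1 -256.1  344.8] [180.    0.   95.2] [-0.8 -0.3 -0.4] [-28.2  19.8  96.5  -0.   63.7 -33.4]
[[   1.     0.1    0.   495.2]
 [   0.1   -1.    -0.2 -184.7]
 [   0.     0.3   -1.   324.2]
 [   0.     0.     0.     1. ]]
```

View pics/w3.png

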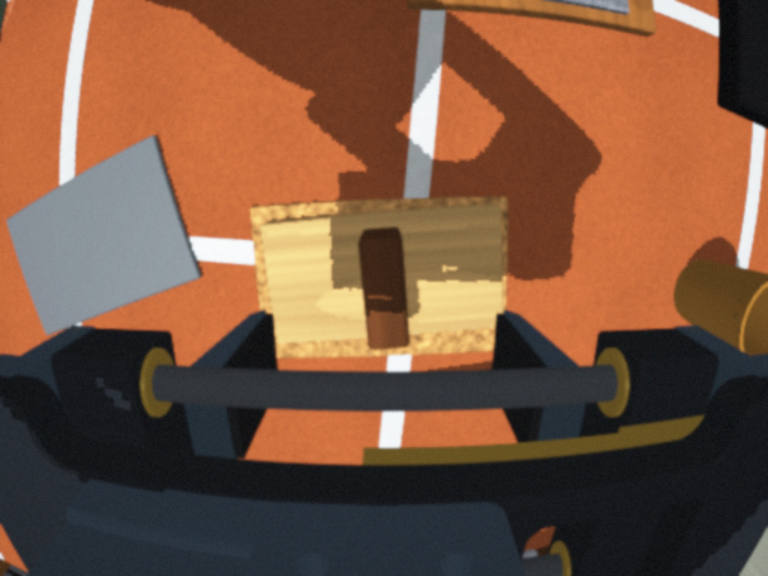

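Run:
```python
from h import *
f=env.grab_frame("wrist")
for n,z,P in(("handle top",70,[(380,231),(391,322)]),("rest far edge",6,[(253,208),(506,198)]),("rest left",6,[(253,208),(276,357)]),("rest right",6,[(506,198),(494,352)])):
    a,b=[at(f,np.array(p)/1.5,z,True) for p in P]; d=b-a; print(n,a,b,np.degrees(np.arctan2(d[1],d[0])),np.linalg.norm(d))
cv2.imwrite("pics/w3c.png",cv2.resize(f["frame"][125:245,160:350,::-1],None,fx=4,fy=4,interpolation=cv2.INTER_CUBIC))
```

```text
handle top [ 495.8 -216.5   70. ] [ 507.3 -270.5   70. ] -77.97389791314217 55.2225328065903
rest far edge [ 401.7 -214.8    6. ] [ 584.8 -190.8    6. ] 7.468296940351947 184.72545319971596
rest left [ 401.7 -214.8    6. ] [ 422.9 -330.2    6. ] -79.57370776468296 117.24668675664641
rest right [ 584.8 -190.8    6. ] [ 593.7 -310.1    6. ] -85.73702449642204 119.63868178711937
```

View pics/w3c.png

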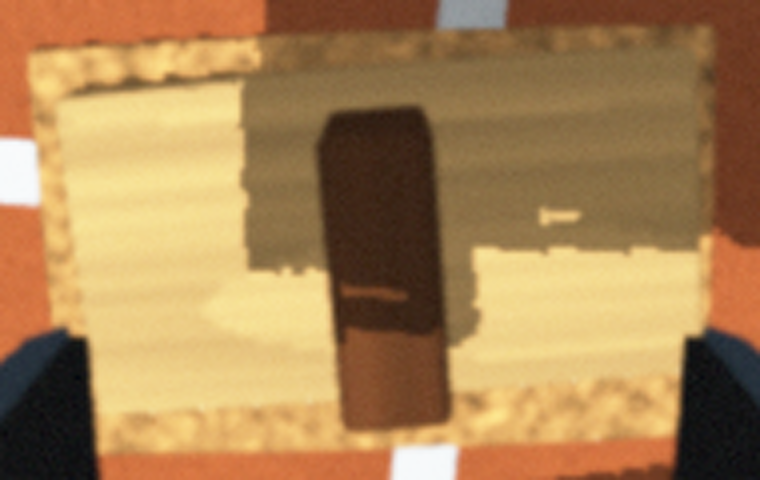

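Run:
```python
from h import *
f=env.grab_frame("wrist")
for n,z,P in(("handle top",70,[(375,108),(397,428)]),("slab far",20,[(62,97),(698,50)]),("slab near",20,[(90,413),(680,375)]),("slab left",20,[(62,97),(90,413)]),("handle L",70,[(318,150),(342,428)]),("handle R",70,[(432,130),(450,425)])):
    a,b=[at(f,np.array(p)/4+[160,125],z,True) for p in P]; d=b-a; print(n,(a+b)/2,np.degrees(np.arctan2(d[1],d[0])),np.linalg.norm(d))
```

```text
handle top [ 501.8 -251.1   70. ] -80.89667236313 73.63073313767735
slab far [ 496.2 -210.5   20. ] 9.509397109347066 166.92461068960267
slab near [ 505.5 -298.8   20. ] 9.20937914224354 164.73325642271163
slab left [ 419.1 -268.1   20. ] -83.2801309076905 88.34102273663305
handle L [ 489.8 -256.8   70. ] -80.64651940618002 64.52671582443587
handle R [ 514.2 -252.    70. ] -80.64833357115508 68.1678401840048
```

The crop shows the handle running from (375,108) to (397,428) on a slab yawed 9.3°, so the grasp yaw is about 99.3°.

```bash
python3 -m handwheel '[{"gripper":100,"travel":[0.002,0,0],"twist":-0.072},{"gripper":100,"travel":[0,0,0.03],"twist":0},{"gripper":100,"travel":[0,0,0.03],"twist":0},{"gripper":100,"travel":[0,0,0.03],"twist":0},{"gripper":100,"travel":[0,0,0.02],"twist":0}]' 
python3 -m handwheel '[{"gripper":100,"travel":[0,0,0.01],"twist":0},{"gripper":100,"travel":[0,0,0.008],"twist":0},{"gripper":100,"travel":[0,0,0],"twist":0}]' 
python3 -m handwheel '[{"gripper":20,"travel":[0,0,0],"twist":0},{"gripper":20,"travel":[0,0,0],"twist":0},{"gripper":20,"travel":[0,0,0],"twist":0},{"gripper":20,"travel":[0,0,0],"twist":0},{"gripper":20,"travel":[0,0,0],"twist":0}]' 20
python3 -m handwheel '[{"gripper":0,"travel":[0,0,0],"twist":0},{"gripper":0,"travel":[0,0,0],"twist":0},{"gripper":0,"travel":[0,0,0],"twist":0},{"gripper":0,"travel":[0,0,0],"twist":0},{"gripper":0,"travel":[0,0,0],"twist":0}]' 60
```

```text
time_s: 7.87
ee_pos: [501.2, -253.7, 232.4]
ee_rot: [-179.9, -0.1, 99.4]
force: [0.2, -0.7, -0.5]
gripper_width: 91.4
time_s: 8.12
ee_pos: [501.8, -254.1, 215.8]
ee_rot: [-179.9, -0.1, 99.4]
force: [-0.3, -0.4, 0.2]
gripper_width: 91.6
time_s: 8.53
ee_pos: [502.0, -254.2, 217.5]
ee_rot: [179.9, 0.1, 99.4]
force: [0.6, -0.0, 0.3]
gripper_width: 60.9
time_s: 8.95
ee_pos: [501.9, -254.1, 216.7]
ee_rot: [-180.0, 0.0, 99.4]
force: [0.4, -0.3, -1.1]
gripper_width: 27.3
```

```bash
python3 -m handwheel '[{"gripper":0,"travel":[0,0,-0.006],"twist":0},{"gripper":0,"travel":[0,0,-0.02],"twist":0},{"gripper":0,"travel":[0,0,-0.03],"twist":0},{"gripper":0,"travel":[0,0,-0.03],"twist":0},{"gripper":0,"travel":[0,0,-0.024],"twist":0}]' 60
python3 -m handwheel '[{"gripper":0,"travel":[0.0343,0.0113,0],"twist":0},{"gripper":0,"travel":[0.0343,0.0113,0],"twist":0},{"gripper":0,"travel":[0.0343,0.0113,0],"twist":0},{"gripper":0,"travel":[0.0343,0.0113,0],"twist":0},{"gripper":0,"travel":[0.0343,0.0113,0],"twist":0}]'
python3 -m handwheel '[{"gripper":0,"travel":[0.0343,0.0113,0],"twist":0},{"gripper":0,"travel":[0.0343,0.0113,0],"twist":0},{"gripper":0,"travel":[0.0343,0.0113,0],"twist":0},{"gripper":0,"travel":[0.0343,0.0113,0],"twist":0},{"gripper":0,"travel":[0.0343,0.0113,0],"twist":0}]'
python3 -m handwheel '[{"gripper":0,"travel":[0.0343,0.0113,0],"twist":0},{"gripper":0,"travel":[0.0343,0.0113,0],"twist":0},{"gripper":0,"travel":[0.0343,0.0113,0],"twist":0},{"gripper":0,"travel":[0,0,0],"twist":0.1164},{"gripper":0,"travel":[0,0,0],"twist":0.1164}]'
python3 -m handwheel '[{"gripper":0,"travel":[0,0,0],"twist":0.1164},{"gripper":0,"travel":[0,0,0],"twist":0.1164},{"gripper":0,"travel":[0,0,0],"twist":0.1164},{"gripper":0,"travel":[0,0,0],"twist":0.1164},{"gripper":0,"travel":[0,0,0],"twist":0.1164}]'
python3 -m handwheel '[{"gripper":0,"travel":[0,0,0],"twist":0.1164},{"gripper":0,"travel":[0,0,0],"twist":0.1164},{"gripper":0,"travel":[0,0,0],"twist":0.1164},{"gripper":0,"travel":[0,0,0],"twist":0.1164},{"gripper":0,"travel":[0,0,0],"twist":0.1164}]'
python3 -m handwheel '[{"gripper":0,"travel":[0,0,0],"twist":0.1164},{"gripper":0,"travel":[0,0,0],"twist":0.1164},{"gripper":0,"travel":[0,0,0],"twist":0},{"gripper":0,"travel":[0,0,0],"twist":0},{"gripper":0,"travel":[0,0,0],"twist":0}]'
python3 look.py w4.png board_top tube_center line float_handle
python3 - <<'E'
from h import *
print(np.mean([env.state()["force"] for _ in range(3)],0))
f=env.grab_frame("side");cv2.imwrite("pics/s2.png",cv2.resize(f["frame"][120:340,120:400,::-1],None,fx=2.7,fy=2.7,interpolation=cv2.INTER_CUBIC))
E
```

```text
time_s: 9.37
ee_pos: [501.8, -254.1, 328.7]
ee_rot: [180.0, 0.0, 99.4]
force: [0.7, -0.5, -2.7]
gripper_width: 25.9
time_s: 9.78
ee_pos: [529.3, -74.1, 326.8]
ee_rot: [-180.0, -0.0, 99.4]
force: [0.9, -0.7, -2.5]
gripper_width: 25.9
time_s: 10.2
ee_pos: [557.1, 104.5, 326.7]
ee_rot: [-179.9, 0.0, 99.4]
force: [1.0, -0.5, -3.2]
gripper_width: 25.7
time_s: 10.62
ee_pos: [573.8, 212.1, 326.2]
ee_rot: [-179.9, 0.0, 85.9]
force: [0.6, -1.3, -1.8]
gripper_width: 25.9
time_s: 11.03
ee_pos: [573.7, 209.8, 326.4]
ee_rot: [-180.0, 0.1, 52.4]
force: [0.1, 0.2, -3.1]
gripper_width: 25.8
time_s: 11.45
ee_pos: [573.8, 209.7, 326.5]
ee_rot: [180.0, 0.1, 19.0]
force: [-0.2, -0.1, -2.2]
gripper_width: 25.9
time_s: 11.87
ee_pos: [573.9, 209.7, 326.6]
ee_rot: [180.0, 0.0, 6.2]
force: [0.3, 0.3, -2.9]
gripper_width: 25.9
trace board_top 0.62 [384.5 135.9] [601.9 115.8 162.3 313.1  96.1]
pin tube_center 0.79 [116.4 175.8] [578.7 346.1  47. ]
trace tube_center 0.7 [118.1 175.7] [574.6 349.2  38.6  84.7 171.3]
trace tube_center 0.67 [313.5 147.7] [623.8 165.   24.   51.6  96.9]
pin line 0.87 [402.5 188.5] [591.6  55.1  22. ]
pin line 0.43 [343.4 104.5] [667.  135.9  22. ]
trace line 0.73 [404.4 154.3] [620.4  58.6   5.4  45.9   8.2]
pin float_handle 0.95 [254.  247.2] [521.8 207.3  45. ]
trace float_handle 0.81 [255. 195.] [564.4 209.9  85.2 249.9  96.2]
12.3167 [574.1 209.8 326.7] [180.  -0.   6.] [-0.3 -0.1 -2.7] [ 19.   24.7  91.4  -0.   63.9 103. ]
[-0.3 -0.1 -2.7]
```

View pics/w4.png

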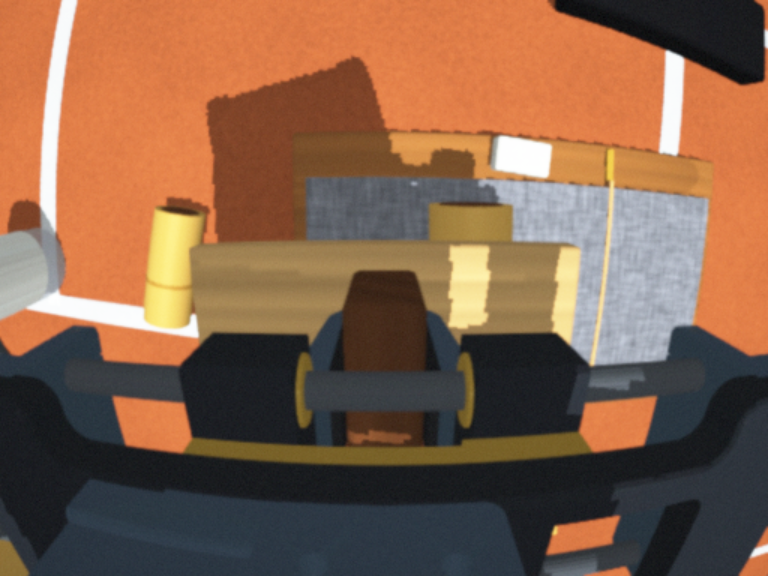

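View pics/s2.png

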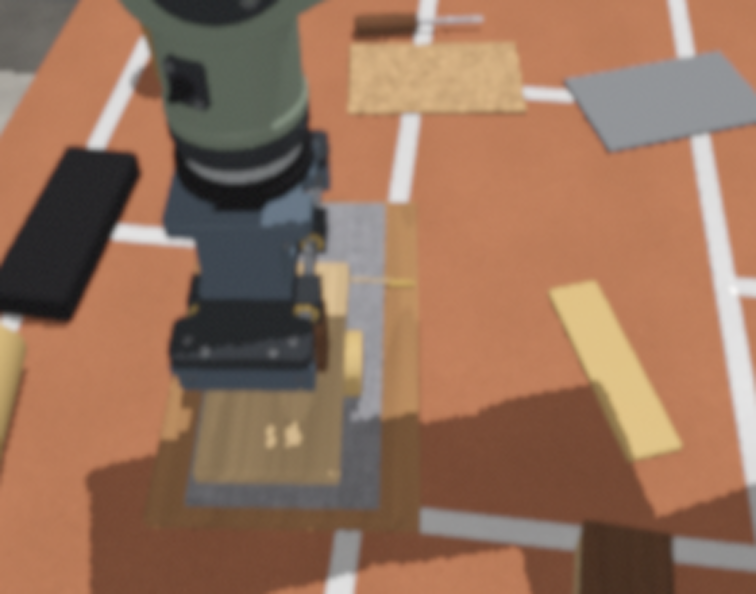

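Float is held level and aligned (slab edge parallel to the board), and the tube end shows at (470,222). Now descending.

```bash
python3 -m handwheel '[{"gripper":0,"travel":[0,0,0.015],"twist":0},{"gripper":0,"travel":[0,0,0.015],"twist":0},{"gripper":0,"travel":[0,0,0.006],"twist":0},{"gripper":0,"travel":[0,0,0],"twist":0},{"gripper":0,"travel":[0,0,0],"twist":0}]'
python3 -m handwheel '[{"gripper":0,"travel":[0,0,0.001],"twist":0},{"gripper":0,"travel":[0,0,0.001],"twist":0},{"gripper":0,"travel":[0,0,0.001],"twist":0},{"gripper":0,"travel":[0,0,0.001],"twist":0},{"gripper":0,"travel":[0,0,0],"twist":0}]'
python3 -m handwheel '[{"gripper":0,"travel":[0,0,0.0005],"twist":0},{"gripper":0,"travel":[0,0,0.0005],"twist":0},{"gripper":0,"travel":[0,0,0],"twist":0},{"gripper":0,"travel":[0,0,0],"twist":0}]'
```

```text
time_s: 12.78
ee_pos: [574.1, 209.8, 290.7]
ee_rot: [180.0, 0.0, 6.0]
force: [0.6, 1.0, -2.7]
gripper_width: 25.7
time_s: 13.2
ee_pos: [574.0, 209.8, 286.7]
ee_rot: [180.0, -0.0, 6.0]
force: [1.1, -0.6, -1.2]
gripper_width: 26.0
time_s: 13.53
ee_pos: [574.0, 209.8, 285.7]
ee_rot: [180.0, 0.0, 6.0]
force: [1.7, -0.4, -2.8]
gripper_width: 25.7
```

```bash
python3 -m handwheel '[{"gripper":0,"travel":[0,0,0.0005],"twist":0},{"gripper":0,"travel":[0,0,0.0005],"twist":0},{"gripper":0,"travel":[0,0,0],"twist":0},{"gripper":0,"travel":[0,0,0],"twist":0}]'
python3 -m handwheel '[{"gripper":0,"travel":[0,0,0.0005],"twist":0},{"gripper":0,"travel":[0,0,0],"twist":0},{"gripper":0,"travel":[0,0,0],"twist":0}]'
```

```text
time_s: 13.87
ee_pos: [574.0, 209.8, 284.7]
ee_rot: [180.0, 0.0, 6.0]
force: [0.6, 0.1, -2.2]
gripper_width: 25.9
time_s: 14.12
ee_pos: [574.0, 209.8, 284.2]
ee_rot: [180.0, 0.0, 6.0]
force: [1.1, -0.6, -2.0]
gripper_width: 25.7
```

```bash
python3 -m handwheel '[{"gripper":0,"travel":[0,0,0.0005],"twist":0},{"gripper":0,"travel":[0,0,0],"twist":0},{"gripper":0,"travel":[0,0,0],"twist":0}]'
python3 -m handwheel '[{"gripper":0,"travel":[0,0,0.0005],"twist":0},{"gripper":0,"travel":[0,0,0],"twist":0},{"gripper":0,"travel":[0,0,0],"twist":0}]'
```

```text
time_s: 14.37
ee_pos: [574.0, 209.8, 283.7]
ee_rot: [180.0, 0.0, 6.0]
force: [0.2, 0.1, -2.0]
gripper_width: 26.0
time_s: 14.62
ee_pos: [574.0, 209.8, 283.2]
ee_rot: [180.0, 0.0, 6.0]
force: [0.4, 0.1, -2.4]
gripper_width: 25.9
```

```bash
python3 -m handwheel '[{"gripper":0,"travel":[0,0,0.0005],"twist":0},{"gripper":0,"travel":[0,0,0],"twist":0},{"gripper":0,"travel":[0,0,0],"twist":0}]'
python3 -m handwheel '[{"gripper":0,"travel":[0,0,0.0005],"twist":0},{"gripper":0,"travel":[0,0,0],"twist":0},{"gripper":0,"travel":[0,0,0],"twist":0}]'
```

```text
time_s: 14.87
ee_pos: [574.1, 209.8, 282.8]
ee_rot: [180.0, -0.0, 6.0]
force: [0.8, 0.4, -1.9]
gripper_width: 25.8
time_s: 15.12
ee_pos: [574.1, 209.8, 282.8]
ee_rot: [180.0, -0.0, 6.0]
force: [-0.4, -0.6, 2.7]
gripper_width: 25.6
```

```bash
python3 -m handwheel '[{"gripper":0,"travel":[0,0,0.0004],"twist":0},{"gripper":0,"travel":[0,0,0],"twist":0},{"gripper":0,"travel":[0,0,0],"twist":0}]'; python3 -c "
from h import *
s=env.state();print(s['torque'],s['ee_rot'])"
```

```text
time_s: 15.37
ee_pos: [574.0, 209.8, 282.7]
ee_rot: [180.0, -0.0, 6.0]
force: [-1.6, -0.7, 5.8]
gripper_width: 25.8
[-0.4  0.4  0. ] [180.  -0.   6.]
```

```bash
python3 -m handwheel '[{"gripper":0,"travel":[0,0.002,0],"twist":0},{"gripper":0,"travel":[0,0.003,0],"twist":0},{"gripper":0,"travel":[0,0.003,0],"twist":0}]'
python3 -m handwheel '[{"gripper":0,"travel":[0,0.003,0],"twist":0},{"gripper":0,"travel":[0,0.003,0],"twist":0},{"gripper":0,"travel":[0,0.003,0],"twist":0}]'
```

```text
time_s: 15.62
ee_pos: [574.9, 201.9, 282.7]
ee_rot: [-180.0, -0.1, 6.0]
force: [-1.0, 0.1, 5.2]
gripper_width: 25.5
time_s: 15.87
ee_pos: [576.0, 192.8, 282.8]
ee_rot: [-180.0, -0.1, 6.0]
force: [-1.3, 0.6, 5.2]
gripper_width: 25.7
```

```bash
python3 -m handwheel '[{"gripper":0,"travel":[0,0.003,0],"twist":0},{"gripper":0,"travel":[0,0.003,0],"twist":0},{"gripper":0,"travel":[0,0.003,0],"twist":0}]'
```

```text
time_s: 16.12
ee_pos: [577.1, 183.9, 282.8]
ee_rot: [-180.0, -0.1, 6.0]
force: [-0.3, -1.0, 5.1]
gripper_width: 25.7
```

```bash
python3 -m handwheel '[{"gripper":0,"travel":[0,0.003,0],"twist":0},{"gripper":0,"travel":[0,0.003,0],"twist":0},{"gripper":0,"travel":[0,0.003,0],"twist":0}]'
```

```text
time_s: 16.37
ee_pos: [578.2, 175.1, 283.2]
ee_rot: [-180.0, -0.2, 6.0]
force: [-0.2, 0.5, 7.2]
gripper_width: 25.9
```

```bash
python3 -m handwheel '[{"gripper":0,"travel":[0,0.003,-0.00012],"twist":0},{"gripper":0,"travel":[0,0.003,-0.00014],"twist":0},{"gripper":0,"travel":[0,0.003,-0.00014],"twist":0}]'
```

```text
time_s: 16.62
ee_pos: [579.2, 166.2, 283.7]
ee_rot: [-180.0, -0.2, 6.0]
force: [0.3, 0.1, 7.3]
gripper_width: 25.7
```

```bash
python3 -m handwheel '[{"gripper":0,"travel":[0,0.003,-0.00017],"twist":0},{"gripper":0,"travel":[0,0.003,-0.00017],"twist":0},{"gripper":0,"travel":[0,0.003,-0.00017],"twist":0}]'
```

```text
time_s: 16.87
ee_pos: [580.3, 157.2, 284.1]
ee_rot: [-180.0, -0.2, 6.0]
force: [0.6, 1.3, 5.6]
gripper_width: 26.2
```

```bash
python3 -m handwheel '[{"gripper":0,"travel":[0,0.003,-0.00015],"twist":0},{"gripper":0,"travel":[0,0.003,-0.00015],"twist":0},{"gripper":0,"travel":[0,0.003,-0.00015],"twist":0}]'
```

```text
time_s: 17.12
ee_pos: [581.4, 148.3, 284.5]
ee_rot: [-180.0, -0.2, 6.0]
force: [0.3, 1.7, 5.8]
gripper_width: 25.9
```

```bash
python3 -m handwheel '[{"gripper":0,"travel":[0,0.003,-0.00014],"twist":0},{"gripper":0,"travel":[0,0.003,-0.00012],"twist":0},{"gripper":0,"travel":[0,0.003,-0.0001],"twist":0}]'
```

```text
time_s: 17.37
ee_pos: [582.4, 139.3, 285.0]
ee_rot: [-180.0, -0.3, 6.0]
force: [1.3, 0.3, 6.2]
gripper_width: 25.7
```

```bash
python3 -m handwheel '[{"gripper":0,"travel":[0,0.003,-0.0001],"twist":0},{"gripper":0,"travel":[0,0.003,-0.00008],"twist":0},{"gripper":0,"travel":[0,0.003,-0.00006],"twist":0}]'
```

```text
time_s: 17.62
ee_pos: [583.4, 130.4, 285.3]
ee_rot: [-180.0, -0.3, 6.0]
force: [1.9, 0.1, 5.6]
gripper_width: 25.9
```

```bash
python3 -m handwheel '[{"gripper":0,"travel":[0,0.003,-0.00004],"twist":0},{"gripper":0,"travel":[0,0.003,-0.00003],"twist":0},{"gripper":0,"travel":[0,0.003,0],"twist":0}]'
```

```text
time_s: 17.87
ee_pos: [584.5, 121.3, 285.4]
ee_rot: [-180.0, -0.3, 6.0]
force: [1.5, 0.8, 6.1]
gripper_width: 25.9
```

```bash
python3 -m handwheel '[{"gripper":0,"travel":[0,0.003,0.00001],"twist":0},{"gripper":0,"travel":[0,0.003,0.00003],"twist":0},{"gripper":0,"travel":[0,0.003,0.00004],"twist":0}]'
```

```text
time_s: 18.12
ee_pos: [585.5, 112.4, 285.4]
ee_rot: [-180.0, -0.3, 6.0]
force: [1.5, -0.2, 5.1]
gripper_width: 25.7
```

```bash
python3 -m handwheel '[{"gripper":0,"travel":[0,0.003,0.0001],"twist":0},{"gripper":0,"travel":[0,0.003,0.0001],"twist":0},{"gripper":0,"travel":[0,0.003,0.00012],"twist":0}]'
```

```text
time_s: 18.37
ee_pos: [586.5, 103.4, 285.4]
ee_rot: [-180.0, -0.3, 6.0]
force: [1.1, -1.2, 8.0]
gripper_width: 26.1
```

```bash
python3 -m handwheel '[{"gripper":0,"travel":[0,0.003,0.0001],"twist":0},{"gripper":0,"travel":[0,0.003,0.0001],"twist":0},{"gripper":0,"travel":[0,0.003,0.00011],"twist":0}]'
```

```text
time_s: 18.62
ee_pos: [587.5, 94.4, 285.0]
ee_rot: [-180.0, -0.4, 6.0]
force: [0.8, 0.2, 6.2]
gripper_width: 25.9
```

```bash
python3 -m handwheel '[{"gripper":0,"travel":[0,0.003,0.00015],"twist":0},{"gripper":0,"travel":[0,0.003,0.00016],"twist":0},{"gripper":0,"travel":[0,0.003,0.00017],"twist":0}]'
```

```text
time_s: 18.87
ee_pos: [588.6, 85.4, 284.6]
ee_rot: [-180.0, -0.4, 6.0]
force: [1.8, 0.1, 6.1]
gripper_width: 25.7
```

```bash
python3 -m handwheel '[{"gripper":0,"travel":[0,0.003,0.00016],"twist":0},{"gripper":0,"travel":[0,0.003,0.00016],"twist":0},{"gripper":0,"travel":[0,0.003,0.00016],"twist":0}]'
```

```text
time_s: 19.12
ee_pos: [589.6, 76.5, 284.2]
ee_rot: [-180.0, -0.4, 6.0]
force: [2.6, 0.4, 7.5]
gripper_width: 26.0
```

```bash
python3 -m handwheel '[{"gripper":0,"travel":[0,0.003,0.00013],"twist":0},{"gripper":0,"travel":[0,0.003,0.00013],"twist":0},{"gripper":0,"travel":[0,0.003,0.00011],"twist":0}]'
```

```text
time_s: 19.37
ee_pos: [590.6, 67.5, 283.8]
ee_rot: [-180.0, -0.4, 6.0]
force: [2.5, -0.0, 5.7]
gripper_width: 25.9
```

```bash
python3 -m handwheel '[{"gripper":0,"travel":[0,0.003,0.0001],"twist":0},{"gripper":0,"travel":[0,0.003,0.00008],"twist":0},{"gripper":0,"travel":[0,0.003,0.00006],"twist":0}]'
```

```text
time_s: 19.62
ee_pos: [591.6, 58.6, 283.3]
ee_rot: [-180.0, -0.4, 6.0]
force: [3.3, 0.4, 5.0]
gripper_width: 25.7
```

```bash
python3 -m handwheel '[{"gripper":0,"travel":[0,0.003,0.00008],"twist":0},{"gripper":0,"travel":[0,0.003,0.00005],"twist":0},{"gripper":0,"travel":[0,0.003,0.00004],"twist":0}]'
```

```text
time_s: 19.87
ee_pos: [592.6, 49.7, 283.0]
ee_rot: [-180.0, -0.4, 6.0]
force: [4.3, 0.9, 5.8]
gripper_width: 26.0
```

```bash
python3 -m handwheel '[{"gripper":0,"travel":[0.0003,0.003,0],"twist":0},{"gripper":0,"travel":[0.0003,0.003,0],"twist":0},{"gripper":0,"travel":[0.0003,0.003,0],"twist":0}]'
```

```text
time_s: 20.12
ee_pos: [594.2, 40.8, 282.9]
ee_rot: [-180.0, -0.4, 6.0]
force: [3.6, 0.6, 5.7]
gripper_width: 25.8
```

```bash
python3 -m handwheel '[{"gripper":0,"travel":[0.0002,0.003,0],"twist":0},{"gripper":0,"travel":[0.0002,0.003,0],"twist":0},{"gripper":0,"travel":[0.0002,0.003,0],"twist":0}]'
python3 -m handwheel '[{"gripper":0,"travel":[0.0002,0.003,0],"twist":0},{"gripper":0,"travel":[0.0002,0.002,0],"twist":0},{"gripper":0,"travel":[0,0,0],"twist":0},{"gripper":0,"travel":[0,0,0],"twist":0}]'
cat > look2.py <<'E'
from h import *; import sys
n=sys.argv[1]
f=env.grab_frame("wrist"); cv2.imwrite("pics/w_"+n+".png",cv2.resize(f["frame"][70:250,230:430,::-1],None,fx=3.3,fy=3.3,interpolation=cv2.INTER_CUBIC))
for t,z in(("tube_center",47),("line",22)):
    for d in env.trace("wrist",t)[:3]: print("w",t,round(d["confidence"],2),np.array(d["uv"]),edges(f,d["pixels"],z))
g=env.grab_frame("side"); cv2.imwrite("pics/s_"+n+".png",cv2.resize(g["frame"][180:300,160:320,::-1],None,fx=4,fy=4,interpolation=cv2.INTER_CUBIC))
for t,z in(("tube_center",47),("line",22)):
    for d in env.pinpoint("side",t)[:3]: print("s pin",t,round(d["confidence"],2),np.array(d["uv"]),at(g,d["uv"],z))
    for d in env.trace("side",t)[:3]: print("s",t,round(d["confidence"],2),np.array(d["uv"]),edges(g,d["pixels"],z,False))
s=env.state();print(s["time_s"],s["ee_pos"],s["force"])
E
python3 look2.py a
```

```text
time_s: 20.37
ee_pos: [595.5, 32.0, 282.9]
ee_rot: [-180.0, -0.3, 6.0]
force: [2.2, 0.1, 6.2]
gripper_width: 25.9
time_s: 20.7
ee_pos: [596.3, 26.9, 282.8]
ee_rot: [-180.0, -0.3, 6.0]
force: [1.3, 0.0, 6.7]
gripper_width: 25.6
w tube_center 0.95 [203.3 151.1] [639.   74.4  15.3  50.9  96.5]
w tube_center 0.7 [16.5  4.7] [771.3 275.6  10.9  66.7  78.1]
w line 0.6 [221.8 109.2] [666.8  63.2   4.9  36.7   5.7]
s pin tube_center 0.71 [232.7 219.6] [583.9  64.4  47. ]
s pin tube_center 0.69 [101.4 278.5] [816.6 244.6  47. ]
s pin tube_center 0.65 [210.3 361.2] [567.2 371.1  47. ]
s tube_center 0.87 [212.8 363.7] [565.3 371.8  38.   86.  170.4]
s tube_center 0.68 [101.5 282.1] [813.6 236.7  75.9 187.2  99.5]
s tube_center 0.66 [247.8 225.3] [540.8  63.   15.3  59.3  92.8]
s pin line 0.45 [231.4 191.3] [609.1 -48.6  22. ]
s line 0.55 [280.5 149.4] [ 497.8 -237.   120.2  184.9    6.4]
21.1 [596.3  27.1 282.9] [3.3 0.1 6.2]
```

View pics/w_a.png

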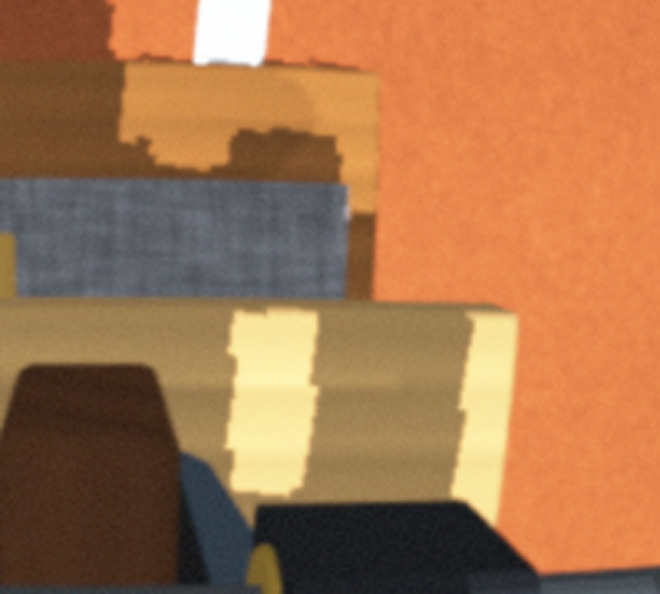

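```bash
sed -i 's/70:250,230:430/70:190,130:300/; s/fx=3.3,fy=3.3/fx=4.5,fy=4.5/' look2.py
python3 -m handwheel '[{"gripper":0,"travel":[0.0001,0.003,0],"twist":0},{"gripper":0,"travel":[0.0001,0.003,0],"twist":0},{"gripper":0,"travel":[0.0001,0.003,0],"twist":0},{"gripper":0,"travel":[0.0001,0.003,0],"twist":0},{"gripper":0,"travel":[0,0,0],"twist":0}]'
python3 look2.py b; python3 -c "
from h import *
f=env.grab_frame('wrist')
for i in range(3):
  for t,z in(('tube_center',47),('line',22)):
    f=env.grab_frame('wrist');d=env.trace('wrist',t)
    if d: print(t,edges(f,d[0]['pixels'],z))
"
```

```text
time_s: 21.52
ee_pos: [597.8, 14.8, 282.8]
ee_rot: [-180.0, -0.2, 6.0]
force: [1.3, -0.2, 7.0]
gripper_width: 25.8
w tube_center 0.72 [190.9 148.9] [639.9  68.7  15.7  53.5  94.8]
w tube_center 0.61 [500.  224.7] [ 601.7 -228.4   16.8   54.7   93.2]
w line 0.66 [208.4 109.7] [667.2  63.2   5.2  36.8   2.6]
s pin tube_center 0.94 [210.2 362. ] [567.  372.3  47. ]
s pin tube_center 0.66 [230.8 217.1] [589.6  57.6  47. ]
s pin tube_center 0.64 [101.6 275.6] [819.1 238.3  47. ]
s tube_center 0.93 [243.1 225.7] [576.3  79.9  59.9 119.3  33.7]
s tube_center 0.77 [101.4 278.4] [812.8 236.8  74.1 186.7  99.5]
21.9167 [597.8  15.2 282.9] [1.7 0.1 7.1]
tube_center [640.   68.4  15.   50.9  97.5]
line [668.1  62.9   4.9  35.2   5.5]
tube_center [640.2  68.3  14.9  50.3  95.2]
line [666.8  63.2   5.8  37.7   5.4]
tube_center [640.1  68.5  14.9  50.9  96.5]
line [666.5  62.8   4.9  38.5   5.5]
```

View pics/w_b.png

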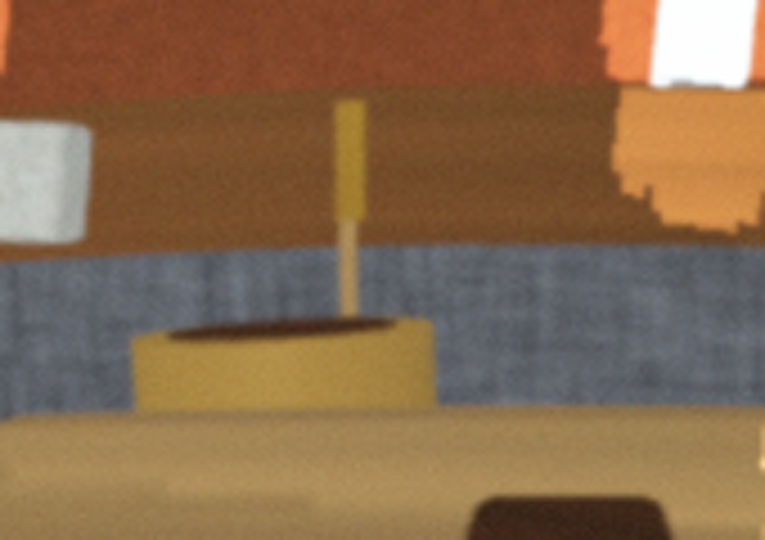

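```bash
cat > m.py <<'E'
from h import *; import sys
f=env.grab_frame("wrist"); C=f["extrinsics"][:3,3]
# args: line px (two points), tube left/right edge px in crop coords
p=[np.array(list(map(float,a.split(","))))/4.5+[130,70] for a in sys.argv[1:]]
a,b=[at(f,q,22,True) for q in p[:2]]; print("line",a,b)
# tube axis: mean direction of both tangent rays, in height 47
r=[ray(f,q,True)[1] for q in p[2:4]]; m=sum(v/np.linalg.norm(v) for v in r); c=C+m*(47-C[2])/m[2]
t=np.array([.9945,.1045]); n=np.array([-t[1],t[0]]); print("tube",c,"offset from line",(c[:2]-b[:2])@n,(c[:2]-a[:2])@n)
E
python3 m.py 347,235 348,300 133,370 437,370
```

```text
line [660.9  63.   22. ] [649.1  61.8  22. ]
tube [638.8  67.4  47. ] offset from line 6.670256534760579 6.695730025523236
```

```bash
python3 -m handwheel '[{"gripper":0,"travel":[0.0001,0.003,0],"twist":0},{"gripper":0,"travel":[0.0001,0.003,0],"twist":0},{"gripper":0,"travel":[0.0001,0.003,0],"twist":0},{"gripper":0,"travel":[0.0001,0.003,0],"twist":0},{"gripper":0,"travel":[0,0,0],"twist":0}]'
python3 look2.py c; python3 -c "
from h import *
for i in range(2):
  for t,z in(('tube_center',47),('line',22)):
    f=env.grab_frame('wrist');d=env.trace('wrist',t)
    if d: print(t,edges(f,d[0]['pixels'],z))
"
```

```text
time_s: 23.03
ee_pos: [599.4, 2.9, 282.8]
ee_rot: [-180.0, -0.2, 6.0]
force: [1.2, -0.8, 7.7]
gripper_width: 25.9
w tube_center 0.63 [13.7  6.5] [770.7 253.4  18.4  63.8  78. ]
w tube_center 0.62 [186.1 151.2] [640.2  62.4  15.4  51.1  98.7]
w line 0.53 [193.2 115.1] [665.8  62.8   5.1  37.9   5. ]
s pin tube_center 0.85 [232.5 215.3] [586.7  51.8  47. ]
s pin tube_center 0.66 [104.4 275.3] [813.8 237.   47. ]
s pin tube_center 0.63 [210.1 362.9] [566.9 373.7  47. ]
s tube_center 0.97 [234.1 222.5] [593.4  57.7  64.9 114.8   8.3]
s tube_center 0.84 [212.3 364.6] [565.8 371.5  36.4  83.9 171.9]
s tube_center 0.83 [105.3 280.9] [812.7 237.8  76.1 189.  100.7]
s pin line 0.48 [273.6 132.4] [ 525.6 -312.9   22. ]
s line 0.62 [236.  222.8] [599.1  35.5  65.8 118.4   7.7]
s line 0.55 [267.6 226.2] [505.6  49.2   9.   21.1   6.7]
23.4333 [599.3   3.3 282.8] [1.3 0.5 6.4]
tube_center [640.8  62.3  15.7  51.9  95.1]
line [667.1 134.   22.1  41.3  90.6]
tube_center [770.9 255.4  18.4  61.   78. ]
line [666.2  62.4   5.1  38.6   5. ]
```

View pics/w_c.png

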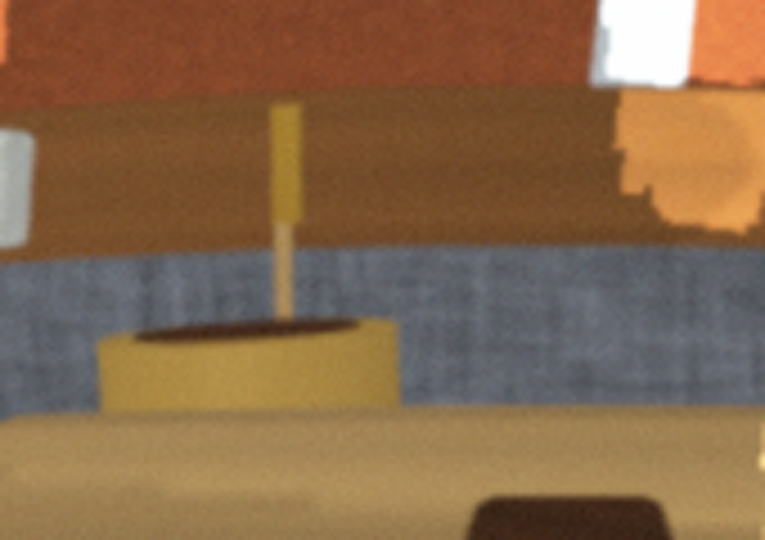

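```bash
python3 m.py 283,235 284,300 100,370 400,370
python3 -m handwheel '[{"gripper":0,"travel":[0,0,-0.0005],"twist":0},{"gripper":0,"travel":[0,0,-0.0005],"twist":0},{"gripper":0,"travel":[0,0,-0.0005],"twist":0},{"gripper":0,"travel":[0,0,-0.0005],"twist":0},{"gripper":0,"travel":[0,0,-0.001],"twist":0}]'
python3 -m handwheel '[{"gripper":0,"travel":[0,0,-0.003],"twist":0},{"gripper":0,"travel":[0,0,-0.008],"twist":0},{"gripper":0,"travel":[0,0,-0.015],"twist":0},{"gripper":0,"travel":[0,0,-0.02],"twist":0},{"gripper":0,"travel":[0,0,0],"twist":0}]'
python3 -m handwheel '[{"gripper":0,"travel":[0,-0.035,0],"twist":0},{"gripper":0,"travel":[0,-0.035,0],"twist":0},{"gripper":0,"travel":[0,-0.035,0],"twist":0},{"gripper":0,"travel":[0,-0.035,0],"twist":0},{"gripper":0,"travel":[0,0,0],"twist":0}]'
python3 -m handwheel '[{"gripper":0,"travel":[0,0,0],"twist":0},{"gripper":0,"travel":[0,0,0],"twist":0}]'
python3 look2.py d
python3 - <<'E'
from h import *
for c in("top","wrist","side"):
    f=env.grab_frame(c)
    for t,z in(("tube_center",47),("line",22)):
        for d in env.pinpoint(c,t)[:3]: print(c,t,round(d["confidence"],2),at(f,d["uv"],z,c=="wrist"))
        for d in env.trace(c,t)[:3]: print(c,"trace",t,round(d["confidence"],2),edges(f,d["pixels"],z,c=="wrist"))
    if c=="side": cv2.imwrite("pics/s3.png",cv2.resize(f["frame"][180:300,160:320,::-1],None,fx=4.5,fy=4.5,interpolation=cv2.INTER_CUBIC))
E
```

```text
line [661.4  62.9  22. ] [649.6  61.7  22. ]
tube [639.8  61.4  47. ] offset from line 0.7464174275836233 0.8342062095546817
time_s: 24.3
ee_pos: [597.8, 3.2, 283.3]
ee_rot: [180.0, 0.2, 6.1]
force: [0.0, -0.0, -1.8]
gripper_width: 25.6
time_s: 24.72
ee_pos: [599.4, 3.2, 334.2]
ee_rot: [179.9, -0.4, 6.0]
force: [1.3, -0.1, -2.4]
gripper_width: 25.9
time_s: 25.13
ee_pos: [582.7, 147.5, 329.6]
ee_rot: [-179.8, 0.1, 6.3]
force: [0.1, 0.2, -2.3]
gripper_width: 25.7
time_s: 25.3
ee_pos: [583.6, 142.3, 329.8]
ee_rot: [179.9, 0.1, 6.1]
force: [0.5, -0.5, -2.0]
gripper_width: 25.8
w tube_center 0.98 [ 67.1 180.9] [575.4 342.9  40.5  85.6 172.5]
w tube_center 0.59 [349.1 149. ] [636.7  60.8  24.   52.5  95.8]
w line 0.47 [345.1 118.3] [665.5  64.    4.2  37.9   8. ]
s pin tube_center 0.89 [209.1 361. ] [569.2 371.   47. ]
s pin tube_center 0.66 [101.9 276.3] [817.8 239.7  47. ]
s tube_center 0.98 [103.3 280.1] [814.1 236.   75.7 185.2  99.7]
s tube_center 0.79 [210.4 359.5] [564.9 371.1  36.6  84.3 172.1]
s tube_center 0.43 [253.8 216.5] [543.9  49.6  13.8  63.4  97.7]
25.7 [584.  141.8 330.4] [ 0.6 -0.8 -2.9]
top tube_center 0.85 [590.8  50.1  47. ]
top tube_center 0.85 [814.9 229.3  47. ]
top tube_center 0.79 [558.1 358.2  47. ]
top trace tube_center 0.9 [563.1 354.   38.2  83.1 171.4]
top trace tube_center 0.59 [813.1 233.8  73.2 156.3 100.1]
wrist tube_center 0.69 [578.7 339.9  47. ]
wrist trace tube_center 0.89 [636.4  60.7  22.4  52.1  95.4]
wrist trace tube_center 0.76 [575.7 342.8  41.3  85.5 172.6]
wrist trace line 0.58 [666.5  65.2   6.3  35.    7.3]
side tube_center 0.75 [558.6 369.8  47. ]
side tube_center 0.74 [821.1 241.7  47. ]
side trace tube_center 0.71 [813.2 236.8  74.3 187.1 100.1]
side trace tube_center 0.69 [565.4 371.8  38.2  86.7 171.9]
side line 0.32 [ 527.2 -313.7   22. ]
```

View pics/s3.png

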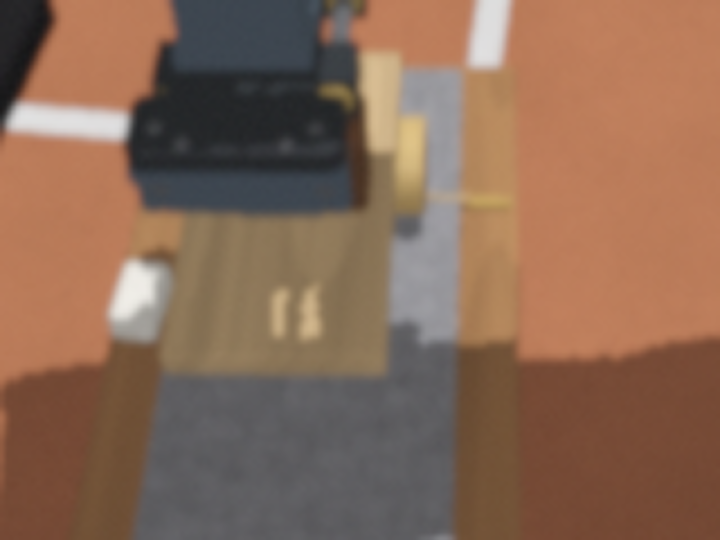

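Run:
```python
from h import *
f=env.grab_frame("side"); C=f["extrinsics"][:3,3]
q=lambda c,r:np.array([c,r])/4.5+[160,180]
L=[at(f,q(c,r),z) for c,r,z in((436,193,22),(462,197,22),(480,200,22))]; print("line",L)
r=[ray(f,q(412,y))[1] for y in(114,216)]; m=sum(v/np.linalg.norm(v) for v in r); c=C+m*(47-C[2])/m[2]
n=np.array([-.1045,.9945]); print("tube",c,[(c[:2]-l[:2])@n for l in L])
print(env.state()["time_s"])
```

```text
line [array([530.9,  47.3,  22. ]), array([517.1,  48.4,  22. ]), array([507.6,  49.3,  22. ])]
tube [542.5  50.7  47. ] [np.float64(2.2103035817215253), np.float64(-0.3201039678534173), np.float64(-2.218231053653992)]
26.5
```

Line and tube agree within about 2 mm at both ends. The side crop shows the tube end at (412,165) with the line coming out under it at (436,193). Returning the float.

```bash
python3 -m handwheel '[{"gripper":0,"travel":[-0.0112,0.035,0],"twist":0},{"gripper":0,"travel":[-0.0112,0.035,0],"twist":0},{"gripper":0,"travel":[-0.0112,0.035,0],"twist":0},{"gripper":0,"travel":[-0.0112,0.035,0],"twist":0},{"gripper":0,"travel":[-0.0112,0.035,0],"twist":0}]'
python3 -m handwheel '[{"gripper":0,"travel":[-0.0112,0.035,0],"twist":0},{"gripper":0,"travel":[-0.0112,0.035,0],"twist":0},{"gripper":0,"travel":[-0.0112,0.035,0],"twist":0},{"gripper":0,"travel":[-0.0112,0.035,0],"twist":0},{"gripper":0,"travel":[-0.0112,0.035,0],"twist":0}]'
python3 -m handwheel '[{"gripper":0,"travel":[-0.0112,0.035,0],"twist":0},{"gripper":0,"travel":[0,0,0],"twist":-0.1164},{"gripper":0,"travel":[0,0,0],"twist":-0.1164},{"gripper":0,"travel":[0,0,0],"twist":-0.1164},{"gripper":0,"travel":[0,0,0],"twist":-0.1164}]'
python3 -m handwheel '[{"gripper":0,"travel":[0,0,0],"twist":-0.1164},{"gripper":0,"travel":[0,0,0],"twist":-0.1164},{"gripper":0,"travel":[0,0,0],"twist":-0.1164},{"gripper":0,"travel":[0,0,0],"twist":-0.1164},{"gripper":0,"travel":[0,0,0],"twist":-0.1164}]'
python3 -m handwheel '[{"gripper":0,"travel":[0,0,0],"twist":-0.1164},{"gripper":0,"travel":[0,0,0],"twist":-0.1164},{"gripper":0,"travel":[0,0,0],"twist":-0.1164},{"gripper":0,"travel":[0,0,0],"twist":-0.1164},{"gripper":0,"travel":[0,0,0],"twist":-0.1164}]'
python3 -m handwheel '[{"gripper":0,"travel":[0,0,0],"twist":0},{"gripper":0,"travel":[0,0,0],"twist":0}]'
```

```text
time_s: 26.92
ee_pos: [546.0, -38.9, 330.6]
ee_rot: [180.0, -0.0, 6.1]
force: [1.0, -0.3, -1.9]
gripper_width: 25.6
time_s: 27.33
ee_pos: [508.6, -219.1, 330.7]
ee_rot: [180.0, -0.0, 6.0]
force: [0.7, -0.6, -2.8]
gripper_width: 25.5
time_s: 27.75
ee_pos: [501.6, -253.9, 330.4]
ee_rot: [180.0, -0.0, 33.0]
force: [-0.8, -1.2, -2.6]
gripper_width: 25.5
time_s: 28.17
ee_pos: [501.8, -253.4, 330.5]
ee_rot: [180.0, 0.0, 66.4]
force: [1.1, 0.7, -3.2]
gripper_width: 25.7
time_s: 28.58
ee_pos: [501.8, -253.4, 330.5]
ee_rot: [180.0, 0.0, 99.7]
force: [-0.3, -0.4, -1.3]
gripper_width: 25.6
time_s: 28.75
ee_pos: [501.8, -253.4, 330.5]
ee_rot: [180.0, 0.0, 99.2]
force: [-0.9, 0.4, -2.1]
gripper_width: 25.7
```

Descend to just above the original height (216.7), then ease down.

```bash
python3 -m handwheel '[{"gripper":0,"travel":[0,0,0.03],"twist":0},{"gripper":0,"travel":[0,0,0.03],"twist":0},{"gripper":0,"travel":[0,0,0.03],"twist":0},{"gripper":0,"travel":[0,0,0.015],"twist":0},{"gripper":0,"travel":[0,0,0.004],"twist":0}]'
python3 -m handwheel '[{"gripper":0,"travel":[0,0,0.001],"twist":0},{"gripper":0,"travel":[0,0,0.001],"twist":0},{"gripper":0,"travel":[0,0,0.001],"twist":0},{"gripper":0,"travel":[0,0,0],"twist":0},{"gripper":0,"travel":[0,0,0],"twist":0}]'
```

```text
time_s: 29.17
ee_pos: [500.8, -252.9, 218.4]
ee_rot: [-179.7, -0.2, 99.3]
force: [-0.9, -0.7, -2.7]
gripper_width: 26.2
time_s: 29.58
ee_pos: [502.1, -253.5, 219.5]
ee_rot: [179.9, 0.1, 99.4]
force: [-0.3, 0.4, -2.4]
gripper_width: 26.0
```

```bash
python3 -m handwheel '[{"gripper":0,"travel":[0,0,0.001],"twist":0},{"gripper":0,"travel":[0,0,0.0005],"twist":0},{"gripper":0,"travel":[0,0,0.0005],"twist":0},{"gripper":0,"travel":[0,0,0],"twist":0}]'
python3 -m handwheel '[{"gripper":0,"travel":[0,0,0.0005],"twist":0},{"gripper":0,"travel":[0,0,0],"twist":0},{"gripper":0,"travel":[0,0,0],"twist":0}]'
```

```text
time_s: 29.92
ee_pos: [501.9, -253.4, 216.9]
ee_rot: [180.0, 0.0, 99.4]
force: [-0.1, -0.8, 1.6]
gripper_width: 25.4
time_s: 30.17
ee_pos: [501.8, -253.4, 216.9]
ee_rot: [180.0, 0.0, 99.4]
force: [-1.4, 0.6, 6.7]
gripper_width: 25.9
```

Seated. Release, retreat, look.

```bash
python3 -m handwheel '[{"gripper":0,"travel":[0,0,-0.0005],"twist":0},{"gripper":100,"travel":[0,0,0],"twist":0},{"gripper":100,"travel":[0,0,0],"twist":0},{"gripper":100,"travel":[0,0,0],"twist":0},{"gripper":100,"travel":[0,0,0],"twist":0}]' 20
python3 -m handwheel '[{"gripper":100,"travel":[0,0,0],"twist":0},{"gripper":100,"travel":[0,0,0],"twist":0},{"gripper":100,"travel":[0,0,0],"twist":0},{"gripper":100,"travel":[0,0,0],"twist":0},{"gripper":100,"travel":[0,0,0],"twist":0}]'
python3 -m handwheel '[{"gripper":100,"travel":[0,0,-0.01],"twist":0},{"gripper":100,"travel":[0,0,-0.03],"twist":0},{"gripper":100,"travel":[0,0,-0.035],"twist":0},{"gripper":100,"travel":[0,0,-0.035],"twist":0},{"gripper":100,"travel":[0,0,-0.035],"twist":0}]'
python3 -m handwheel '[{"gripper":100,"travel":[-0.035,0,-0.01],"twist":0},{"gripper":100,"travel":[-0.035,0,-0.01],"twist":0},{"gripper":100,"travel":[-0.035,0,-0.01],"twist":0},{"gripper":100,"travel":[-0.035,0,-0.01],"twist":0},{"gripper":100,"travel":[0,0,0],"twist":0}]'
python3 - <<'E'
from h import *
for c in("top","side"):
    f=env.grab_frame(c)
    for t,z in(("tube_center",47),("line",22),("float_handle",45),("rest",0),("wax",16),("knife",0)):
        for d in env.pinpoint(c,t)[:3]: print(c,t,round(d["confidence"],2),np.array(d["uv"]),at(f,d["uv"],z))
    for t,z in(("tube_center",47),("line",22),("float_handle",20)):
        for d in env.trace(c,t)[:3]: print(c,"trace",t,round(d["confidence"],2),edges(f,d["pixels"],z,False))
    if c=="side": cv2.imwrite("pics/s4.png",cv2.resize(f["frame"][100:320,140:400,::-1],None,fx=2.7,fy=2.7,interpolation=cv2.INTER_CUBIC))
E
```

```text
time_s: 30.58
ee_pos: [501.8, -253.4, 216.3]
ee_rot: [180.0, 0.0, 99.4]
force: [0.2, -0.2, -0.4]
gripper_width: 49.3
time_s: 31.0
ee_pos: [501.8, -253.4, 216.4]
ee_rot: [-180.0, 0.0, 99.4]
force: [-0.2, 0.0, -1.1]
gripper_width: 83.0
time_s: 31.42
ee_pos: [501.4, -253.2, 363.8]
ee_rot: [180.0, 0.0, 99.4]
force: [1.3, 0.0, 0.2]
gripper_width: 91.0
time_s: 31.83
ee_pos: [524.9, -396.7, 404.0]
ee_rot: [179.8, 0.4, 99.2]
force: [1.0, 0.1, 0.0]
gripper_width: 91.4
top tube_center 0.95 [242.9 171.3] [589.4  52.   47. ]
top tube_center 0.7 [133.9 179.3] [564.6 355.2  47. ]
top tube_center 0.55 [182.3  94. ] [812.5 228.6  47. ]
top float_handle 0.64 [354.8 201.3] [ 508.2 -256.7   45. ]
top rest 0.67 [351.9 295.7] [ 250.6 -252.4    0. ]
top wax 0.68 [213.8 146.9] [666.  138.7  16. ]
top knife 0.6 [386.1 197.2] [ 526.3 -354.3    0. ]
top trace tube_center 0.88 [591.2  55.9  49.8 119.    7. ]
top trace tube_center 0.88 [562.1 354.6  36.5  80.6 170.9]
top trace tube_center 0.83 [813.8 234.3  73.9 156.1  98.7]
side tube_center 0.78 [209.4 362.4] [568.2 373.1  47. ]
side tube_center 0.76 [102.5 276.3] [816.6 239.6  47. ]
side tube_center 0.68 [229.9 213.5] [593.6  47.1  47. ]
side float_handle 0.62 [284.7 139.6] [ 488. -250.   45.]
side rest 0.87 [367.  154.1] [ 245.7 -266.1    0. ]
side rest 0.66 [283.7 147.7] [ 490.6 -269.3    0. ]
side wax 0.5 [194.6 247.2] [661.1 128.   16. ]
side knife 0.69 [273.5 130.6] [ 529.3 -352.7    0. ]
side trace tube_center 0.84 [813.  236.6  74.8 187.5 100.1]
side trace tube_center 0.78 [565.5 371.5  36.7  84.6 172.2]
side trace tube_center 0.63 [594.1  53.8  66.5 115.6   6.7]
side trace line 0.58 [599.3  35.6  69.  119.5   7.1]
side trace line 0.56 [504.3  50.6   6.   18.7   6.6]
side trace float_handle 0.63 [ 504.7 -273.   167.3  169.     9. ]
```

View pics/s4.png

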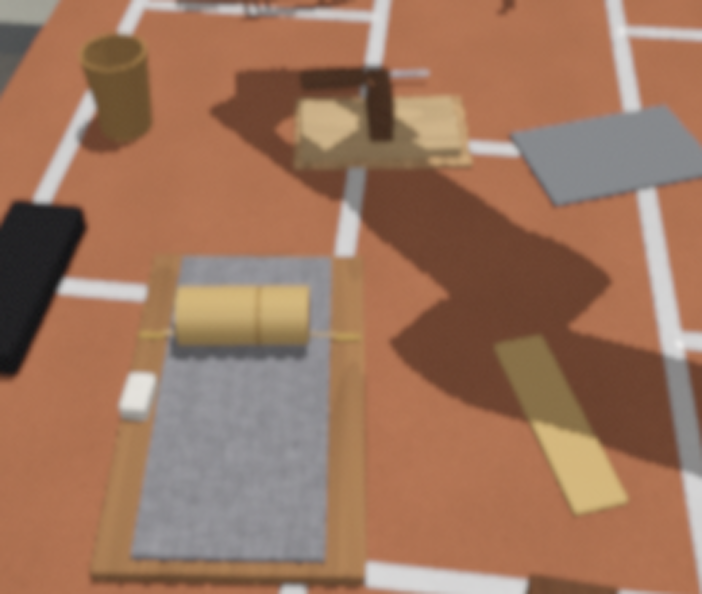

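Run:
```python
from h import *
C=None
for c in("side","top"):
  for k in range(2):
    f=env.grab_frame(c); C=f["extrinsics"][:3,3]
    t=[d for d in env.trace(c,"tube_center") if abs(at(f,d["uv"],47)[1]-55)<40 and abs(at(f,d["uv"],47)[0]-590)<40][0]["pixels"]
    cols,rows=(lambda i:(i[1],i[0]))(np.nonzero(t))
    A=np.array([.9945,.1045,0]); n=np.array([-.1045,.9945,0])
    # angle of every mask ray in plane normal to axis; axis ray = mid of extremes
    P=np.array([ray(f,p)[1] for p in zip(cols,rows)]); ang=np.arctan((P@n)/P[:,2]); 
    lo,hi=np.percentile(ang,[1,99]); m=np.tan((lo+hi)/2); print(c,"tube n:",C@n+m*(47-C[2]),"width",np.degrees(hi-lo), "expect",np.degrees(2*np.arcsin(25/np.hypot(C[2]-47,C@n-120))))
  if c=="side":
    for p in((150,334),(163,334),(330,335),(345,335.5)): x=at(f,np.array(p)/2.7+[140,100],22); print("line n",x,x@n)
  else:
    g=f["frame"].astype(int); cv2.imwrite("pics/t4.png",cv2.resize(f["frame"][130:220,160:290,::-1],None,fx=6,fy=6,interpolation=cv2.INTER_CUBIC))
    print(at(f,(241.4,173),22)@n, [at(f,q,22)@n for q in((241,145),(244.5,205))])
```

```text
side tube n: -6.163154567039555 width 3.436708969219328 expect 3.9022665430197203
side tube n: -6.222861214252248 width 3.439399697160219 expect 3.9022665430197203
line n [673.8  66.4  22. ] -4.370042747541932
line n [662.5  65.1  22. ] -4.498436135977083
line n [518.1  49.4  22. ] -5.027649916899182
line n [505.1  48.4  22. ] -4.618467157426462
top tube n: -6.2246968482793505 width 2.2808449252221386 expect 2.3128088281970527
top tube n: -6.840234177991434 width 2.275425164175314 expect 2.3128088281970527
-4.201957288667652 [np.float64(-10.24372041279622), np.float64(-4.810721752710889)]
```

```bash
python3 -c "
from workcell import env
print(env.job_done(), env.state()['time_s'])"
```

```text
the job is handed in; nothing more can be done
the job is handed in; nothing more can be done
```

I rolled the bamboo tube onto the inlaid line with the float, laid the float back on its rest and handed the job in at about 33 s of the 72 s allowed. No verdict is reported, so what follows rests on my own readings.

- **Pressing:** I read the force at the end of each move and corrected for the float's weight (about 2.7 N). It stayed between about 7.5 and 11 N the whole way, including over the crown and while the tube was stopped on the line. I saw nothing near the 20 N limit, but I had no readings between moves.
- **Tube:** The cameras put its axis between about 1 mm on one side of the line and 2 mm on the other, against 7 mm allowed. It is about 1° from parallel, and its centre is about 3 mm from the line's middle sideways.
- **Disagreement:** The raw network points from the side camera put the tube up to 8–10 mm off the line. My calculation from the outlines in the same image, and the wrist camera views, did not support that.
- **Float:** It lies on the cork rest within about 1 mm of where it was picked up. I judged it flat from the last picture and from the arm's height when it seated, not from a direct measurement.
- **Bystanders:** The wax block and the small tool look unmoved. Their measured positions shifted by at most about 15 mm, the most in the rougher side-camera readings, against 25 mm allowed. The arm went nowhere near them.
- **Robot:** It ended clear of everything with the gripper open.

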